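Hang the lift-off door back on the bottle-drying cabinet

ROBOT

A 6-joint arm with a two-finger parallel gripper is mounted at the origin on the work surface. World frame = base frame: x ahead of the robot, y to its left, z up, the work surface at z = 0. Lengths are in m, angles in degrees, forces in N, time in s.
With the tool pointing down it reaches from about 0.4 to 0.825 m from the base axis. Payload 7 kg.
Tool frame: the origin (TCP) lies at the very end of the fingers, on their centre line; the grasp point (between the pads) lies 19 mm behind it (ctrl.grip_point_offset is the distance from the TCP to the grasp point, in m); x points along the fingers, z is the direction in which the jaws open and shut, and the axes are right-handed (so a half turn about x gives the same grasp; the last joint's range is limited). The gripper opens to 88 mm and grips with 3 to 60 N. Pads are 19 mm wide; open, the fingers measure 130 mm over their backs; the gripper's body (78 mm by 193 mm) begins 47 mm behind the grasp point.
Start: joints at [-53.165, 20.546, 0.682, 0, -70.136, -16.507], TCP at [0.234, -0.633, 0.227] pointing down, gripper open.
Joint ranges: [-176.03, 176.03], [-82.01, 121.73], [-58.28, 71.71], [-173.87, 95.51], [-174.79, -0.11], [-173.66, 173.66]. Speed limits (degrees/s): [136.94, 136.94, 172.46, 180, 180, 180].

INTERFACE

Orientations are given as [roll, pitch, yaw] about the fixed x, y, z axes, in that order (R = Rz(yaw) Ry(pitch) Rx(roll)).
In Python, from plant import get_obs, snapshot, calibration, close_job, ctrl gives the robot as it stands.
- The arm moves only by the tool move_arm, never from a script. Its argument "commands" is a list that holds one entry, the list of rows, each a list of 4 numbers: the shift along the tool's x, y, z in cm, then the turn about the tool's x in rad. In form: [[[dx, dy, dz, spin], ...]]. A call has 1 to 8 rows; each row shifts and turns the commanded pose from where the row before left it, along the tool's axes as they then stand; what a row does not reach is not made up. A row lasts 1/10 s, in which the tool goes at most 50 mm and 8.59 degrees, less where a joint would pass 70% of its speed; a pose out of reach is approached as far as the arm can. A call with a gripper value outside its range is refused whole. "jaw" is the finger opening in cm, from 0 to 8.76, set as the call begins (left out, the last holds). The fingers move at their own pace and stop on an object; the grip force is fixed at half the most. Time passes only in rows, so rows that do not move let the fingers close. It gives the time, the measured TCP pose, the force and the opening at its end, in the units of the state.
- get_obs(): the state, without advancing time (a new reading comes with each control period).
- snapshot(name): name is "side" or "top" or "wrist"; returns (picture, depth): 384x512x3 uint8, red, green, blue; 384x512 float32, m along the optical axis (not along the pixel's ray), 0 where there is no reading.
- calibration(name): a dict with "mtx" (3x3 intrinsics, pixels), "T" (4x4, takes a point from camera to world coordinates); the wrist camera has in their place "tool_from_camera" (4x4, takes a point from camera to tool coordinates, whose origin is the TCP and whose axes are the tool frame's). Camera axes: x right, y up, looking along -z (the intrinsics and any distortion apply to the point x, -y, -z); pixel columns grow to the right and rows downward; lengths in m; the calibration is good to about 2 mm. A picture is of the moment at which its call begins: read the wrist's pose just before it. calibration takes no time and is no camera call.
- close_job(): hands the job in, once; it reports no verdict.
The state is a dict: "clock": time; "joint_pos": joint angles; "qvel": joint speeds; "tau": joint torques, N m; "tool_pos": TCP position; "orientation": TCP orientation; "force": force on the tool from outside, world axes, zero at the start; "moment": the same for the moment, N m; "opening": finger opening in m.
Only numpy, scipy, OpenCV 4.12 (cv2) and the standard library are available. Lean on these libraries where they do the work, as an engineer would, in place of code of your own. Each camera call takes 0.05 s, during which the arm holds its last target. There are 200 camera calls.

TASK

Take the door with the two hinge knuckles out of the rack and hang it back on the small drying cabinet: bring it in from the front and lower both knuckles together onto the two upright hinge pins, keeping hold until it is fully down. Leave it across the open front, closed or a little ajar, and leave the plain panel without knuckles standing in the rack.

Things in the scene. Friction and masses are not known exactly. Their poses are not given: they have to be found in the camera images.
- door_grip (a point): Centre of the grip tab atop the white door (0.3 kg) upright in a slot of a wooden rack. Tab 14 mm thick (x), 50 wide (y), 45 high. x: through the door, y: along it to the knuckles, z up. Leaf 10 mm thick, y -96 to +84 mm, from 22 to 192 mm below this point, its foot 12 mm over the table; slot walls reach 50 mm up the leaf: lift 60 mm or more. The rack's two slots are parallel, 100 mm apart.
- door_knuckle (a point): Bore centre at the underside of the door's lower knuckle, axes as door_grip: 118 mm along +y from it and 172 mm below. The two knuckles, one 120 mm above the other, are upright tubes 20 mm high, outside 36 mm, bore 28 mm, standing 34 mm off the leaf's edge. To get over the lower pin and under the upper bracket this point must come in sideways 60 mm (45 to 80) above hinge_pin, then sink to it.
- hinge_pin (a point): Foot of the fixed lower pin, on its bracket, 35 mm over the table. Pin 20 mm thick, tapering to a point 35 mm up; a like pin and bracket (disc 36 mm across, 10 thick) 120 mm higher. x: out of the open front, y: along it to the hinge side. White cabinet, 165 mm high: front 25 mm behind (-x), from y +25 to -205 mm. Closed door: axes parallel, leaf towards -y; ajar: free end swung to +x. Play 4 mm.
- panel_grip (a point): Centre of the like tab (same size) on a plain white panel in the rack's other slot: same leaf, no knuckles, top 227 mm above the table. Not to be moved.
Mind the look-alikes: they are no part of the job. Of the things shaped like the part that bears door_grip, the white one is meant.

How it is judged:
By the outcome, as a careful person would: the job done as asked, in the order asked, and still so for the second after the job is handed in, with the robot touching nothing.
It also fails if it takes over 51 s, if anything falls off the work surface, if the arm or the gripper's body presses on something with over 40 N, if the wrist force passes 120 N, or if a joint passes its speed limit or range.

## Working session

There is one attempt and no reset: what is moved stays moved. The work goes in short steps, Python scripts to look and compute and a tool call to move; the robot and the scene stay as the last step left them, time stands still between calls to the robot, and variables do not carry over. Pictures are saved under pics/ and viewed, about 8 in all and at most 12, crops included, and the job is handed in when it is done.

Besides the shell and the picture viewer there is one more tool, called after ">>>" by a JSON object that holds its "api" and its "payload", one argument or row to a line. move_arm: Moves the arm, as the interface text tells. Its arguments: {"type":"object","properties":{"commands":{"type":"array"},"jaw":{"type":"number"}},"required":["commands"]}

```bash
mkdir -p pics; cat > h.py <<'E'
import numpy as np, cv2
from scipy.spatial.transform import Rotation as R
from plant import get_obs, snapshot, calibration, close_job, ctrl
def tool():
    o=get_obs(); T=np.eye(4); T[:3,:3]=R.from_euler('xyz',o['orientation'],degrees=True).as_matrix(); T[:3,3]=o['tool_pos']; return T,o
def snap(n):
    c=calibration(n); T=tool()[0]@c['tool_from_camera'] if n=='wrist' else c['T']
    p,d=snapshot(n); return p,d,np.array(c['mtx']),np.array(T),c
def world(d,K,T):
    v,u=np.mgrid[0:d.shape[0],0:d.shape[1]]
    P=np.stack([(u-K[0,2])/K[0,0]*d,-(v-K[1,2])/K[1,1]*d,-d,np.ones_like(d)],-1)
    W=(P@T.T)[...,:3]; W[d==0]=np.nan; return W
E
python3 - <<'E'
from h import *
ims=[]
for n in['side','top']:
    p,d,K,T,c=snap(n); np.savez('/tmp/'+n,p=p,d=d,K=K,T=T)
    print(n,{k:v for k,v in c.items() if k not in('T','mtx')}); print(np.round(T,3).tolist())
    cv2.imwrite(f'pics/{n}0.png',p[:,:,::-1])
print(get_obs())
E
```

```text
side {}
[[0.95, 0.177, -0.258, 0.183], [-0.312, 0.472, -0.824, -1.332], [-0.024, 0.863, 0.504, 0.863], [0.0, 0.0, 0.0, 1.0]]
top {}
[[-0.005, 0.996, -0.087, 0.474], [-1.0, -0.004, 0.009, -0.152], [0.008, 0.087, 0.996, 1.168], [0.0, 0.0, 0.0, 1.0]]
{'clock': 0.1, 'joint_pos': array([-5.31665078e+01,  2.05850887e+01,  6.38415645e-01, -1.33930870e-02,
       -7.01352516e+01, -1.65063109e+01]), 'qvel': array([ 0.03631006, -0.12370521,  0.30749487,  0.02292276,  0.00766801,
       -0.07284367]), 'tau': array([-2.53027523e-03, -5.84164667e+01,  2.93752438e+01,  7.01559439e+00,
        1.02161805e-02, -3.30027137e-05]), 'tool_pos': array([ 0.23427725, -0.63258266,  0.22575073]), 'orientation': array([  7.76986349,  89.91711317, 118.09248482]), 'force': array([ 0.49593991, -0.23584644, -1.08698338]), 'moment': array([-0.06268263, -0.01168665,  0.04325539]), 'opening': 0.08779000547488203}
```

View pics/top0.png

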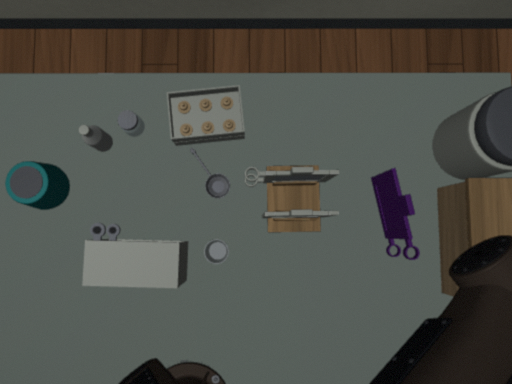

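View pics/side0.png

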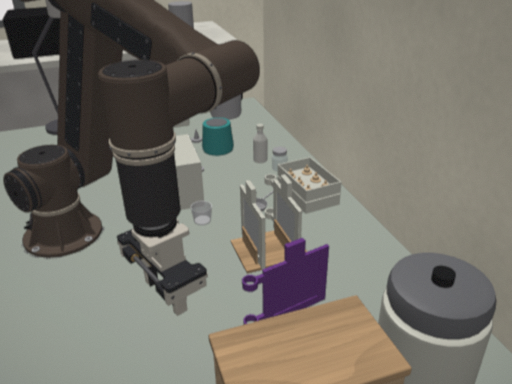

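```bash
python3 - <<'E'
from h import *
Z={n:np.load('/tmp/'+n+'.npz') for n in['top','side']}
z=Z['top'];W=world(z['d'],z['K'],z['T']);p=z['p']
print('table',np.nanmedian(W[300:330,230:330,2]))
np.set_printoptions(precision=4,suppress=True,linewidth=160)
def reg(r0,r1,c0,c1,lo,hi,t):
    w=W[r0:r1,c0:c1];m=(w[...,2]>lo)&(w[...,2]<hi);v=w[m]
    vv,uu=np.nonzero(m)
    print(t,len(v), v.mean(0) if len(v) else '',np.percentile(v,[2,98],axis=0).tolist() if len(v) else '',[uu.min()+c0,uu.max()+c0,vv.min()+r0,vv.max()+r0] if len(v) else '')
    return v
reg(150,200,230,350,.215,.24,'far tab');reg(200,235,230,350,.215,.24,'near tab')
for a,b,n in((150,200,'far'),(200,235,'near')):
    v=reg(a,b,230,350,.17,.207,n+' leaf top')
    l=cv2.fitLine(v[:,:2].astype(np.float32),cv2.DIST_HUBER,0,.01,.01).ravel();print(l,np.degrees(np.arctan2(l[1],l[0])))
    # per-y extents
v=reg(160,195,238,259,.02,.21,'knuckles')
v=reg(215,240,85,125,.02,.21,'pins')
v=reg(230,300,75,190,.155,.18,'cab top')
print(cv2.minAreaRect(v[:,:2].astype(np.float32)*1000))
for n,s in(('cup',(235,265,203,232)),('cup2',(172,198,203,232)),('mug',(160,205,5,50)),('bottle',(120,148,75,105)),('bottle2',(105,138,115,145)),('box',(85,145,165,245)),('purple',(165,262,370,422))):reg(*s,.01,.4,n)
c=cv2.resize(p[160:245,75:345,::-1],None,fx=2.9,fy=2.9,interpolation=cv2.INTER_CUBIC);c=cv2.convertScaleAbs(c,alpha=1.5)
q=Z['side']['p'][120:280,130:340,::-1];q=cv2.resize(q,None,fx=2,fy=2,interpolation=cv2.INTER_CUBIC)
o=np.zeros((c.shape[0]+q.shape[0],c.shape[1],3),np.uint8);o[:c.shape[0]]=c;o[c.shape[0]:,:q.shape[1]]=q
cv2.imwrite('pics/c1.png',o)
E
```

```text
table -0.00011138950182587593
far tab 130 [ 0.6192 -0.2914  0.227 ] [[0.6131905337135084, -0.31591114417204663, 0.22347309871134285], [0.6252996282719147, -0.26694650934014186, 0.23025552347474124]] [np.int64(292), np.int64(313), np.int64(167), np.int64(172)]
near tab 144 [ 0.5198 -0.2877  0.2263] [[0.5130903284854726, -0.31184659258305525, 0.21685948581568687], [0.5269956467198957, -0.26334478920132987, 0.22967041992332096]] [np.int64(291), np.int64(312), np.int64(209), np.int64(215)]
far leaf top 337 [ 0.6187 -0.2718  0.1803] [[0.604221830082668, -0.3846941140188325, 0.1703446251341829], [0.6319516641721568, -0.1598400422202117, 0.19698551593121624]] [np.int64(245), np.int64(339), np.int64(167), np.int64(180)]
[ 0.009  -1.      0.6187 -0.2718] -89.48682
near leaf top 209 [ 0.5199 -0.2937  0.1823] [[0.5150199463686763, -0.3803626239350694, 0.17876304718603309], [0.5246446153715962, -0.2077289390107559, 0.18763885903541225]] [np.int64(265), np.int64(338), np.int64(211), np.int64(215)]
[ 0.0131 -0.9999  0.5199 -0.2937] -89.25111
knuckles 154 [ 0.6179 -0.1741  0.1201] [[0.6014861484428
[... 1596 characters left out ...]
4(125), np.int64(147)]
bottle2 499 [0.7755 0.1569 0.0656] [[0.7529716619494395, 0.13426347037038566, 0.015715532871996805], [0.8042818317117579, 0.18462220794657402, 0.08361678438419291]] [np.int64(118), np.int64(143), np.int64(110), np.int64(136)]
box 3911 [ 0.8005 -0.0486  0.0571] [[0.7295165530721592, -0.14745687913774846, 0.0242228057765868], [0.868463866689786, 0.04740725552502129, 0.08911176050645402]] [np.int64(167), np.int64(244), np.int64(85), np.int64(144)]
purple 2265 [ 0.5265 -0.5442  0.1135] [[0.41150947819137523, -0.5815683177108842, 0.015174278544469741], [0.6264956476860757, -0.5216563540713357, 0.2159519099897689]] [np.int64(371), np.int64(419), np.int64(168), np.int64(259)]
```

View pics/c1.png

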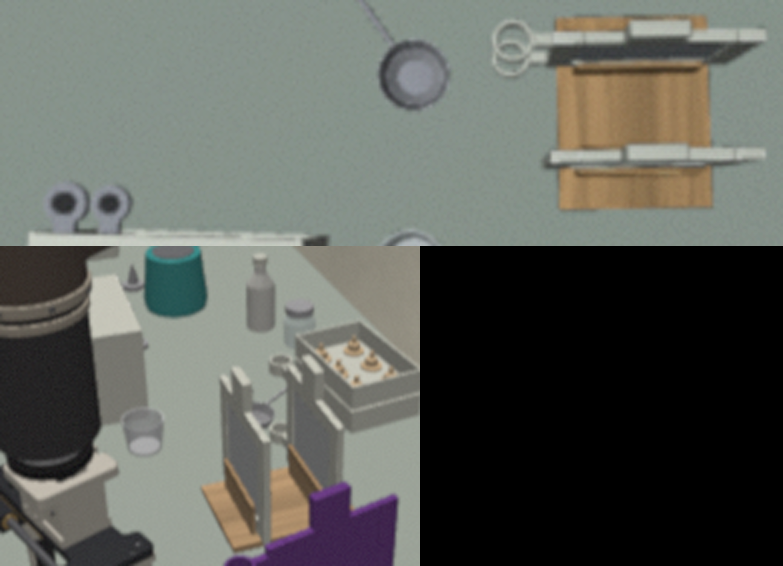

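```bash
python3 - <<'E'
from h import *
z=np.load('/tmp/top.npz');W=world(z['d'],z['K'],z['T'])
np.set_printoptions(precision=4,suppress=True,linewidth=160)
def sel(r0,r1,c0,c1,lo,hi,xmin=0):
    w=W[r0:r1,c0:c1];return w[(w[...,2]>lo)&(w[...,2]<hi)&(w[...,0]>xmin)]
for n,lo,hi in(('updisc',.147,.163),('uptip',.163,.2),('lodisc',.028,.043),('lotip',.043,.08)):
    v=sel(212,241,85,125,lo,hi,.458); print(n,len(v),v.mean(0),v.min(0),v.max(0), np.array(cv2.minEnclosingCircle((v[:,:2]*1000).astype(np.float32))[0]))
# cabinet front edge
v=sel(230,300,75,190,.155,.175);v=v[v[:,0]<.459]
ys=np.arange(.02,.225,.005);e=[];b=[]
for y in ys:
    s=v[abs(v[:,1]-y)<.003][:,0];e.append(s.max());b.append(s.min())
print(e);print(np.degrees(np.polyfit(ys,e,1)[0]),np.degrees(np.polyfit(ys,b,1)[0]),np.polyval(np.polyfit(ys,e,1),.2),v[:,1].min(),v[:,1].max())
T,o=tool();print(T)
# goal grasp pose: tool x down, z along world +x or -x (door x)
print(ctrl.grip_point_offset,[a for a in dir(ctrl) if a[0]!='_'])
E
```

```text
updisc 162 [0.4789 0.2063 0.1555] [0.4588 0.1898 0.147 ] [0.4984 0.227  0.1629] [478.6615 208.8578]
uptip 45 [0.4818 0.2054 0.1753] [0.4737 0.1981 0.1638] [0.4907 0.2136 0.191 ] [481.6702 206.2916]
lodisc 124 [0.479  0.2067 0.0354] [0.4596 0.1904 0.0288] [0.4983 0.2266 0.0429] [478.7861 208.6088]
lotip 37 [0.4825 0.2055 0.0545] [0.4735 0.1995 0.0431] [0.4898 0.2121 0.0705] [482.02   208.0317]
[np.float64(0.4509276304550348), np.float64(0.4509176944093523), np.float64(0.4510292739861572), np.float64(0.45099203111563574), np.float64(0.4509702626420384), np.float64(0.4510687454161345), np.float64(0.4510444906452201), np.float64(0.4510940700121275), np.float64(0.45108999658253396), np.float64(0.4511953723725459), np.float64(0.4511953723725459), np.float64(0.45118292613949246), np.float64(0.45126382833434225), np.float64(0.45126382833434225), np.float64(0.4535232880686259), np.float64(0.4536479434142222), np.float64(0.45371075591506116), np.float64(0.45371325414607927), np.float64(0.45377077697949336), np.float64(0.45377077697949336), np.float64(0.45383078174269936), np.float64(0.45386083
[... 207 characters left out ...]
p.float64(0.454062816689448), np.float64(0.454062816689448), np.float64(0.4540951988703759), np.float64(0.45414645071969495), np.float64(0.45642969281444434), np.float64(0.45653069337426877), np.float64(0.456565596022175), np.float64(0.4566123456120358), np.float64(0.4589187224264759), np.float64(0.4589994085947693), np.float64(0.4566973722771079), np.float64(0.45899400964990367), np.float64(0.45899400964990367)]
2.2169182626896173 1.9305972021643072 0.456847846482395 0.004396091766372318 0.23911382433548445
[[-0.0007 -0.9378 -0.3473  0.2343]
 [ 0.0013 -0.3473  0.9378 -0.6326]
 [-1.      0.0002  0.0014  0.2258]
 [ 0.      0.      0.      1.    ]]
0.0188 ['PlanningError', 'grip_point_offset']
```

>>> {"api": "move_arm", "payload": {
  "commands": [
    [[-1.3, 0, 0, -0.149], [-1.3, 0, 0, -0.149], [-1.3, 0, 0, -0.149], [-1.3, 0, 0, -0.149], [-1.3, 0, 0, -0.149], [-1.3, 0, 0, -0.149], [-1.3, 0, 0, -0.149], [-1.3, 0, 0, -0.149]]
  ],
  "jaw": 8.7
}}

```text
clock: 0.9
tool_pos: [0.2344, -0.6327, 0.3305]
orientation: [-65.9, 89.9, 113.1]
force: [0.8, -0.9, -0.1]
opening: 0.0869
```

>>> {"api": "move_arm", "payload": {
  "commands": [
    [[0, 0, 0, -0.035], [0, -2, -2.2, 0], [0, -2.5, -2.8, 0], [0, -2.5, -2.8, 0], [0, -2.5, -2.8, 0], [0, -2.5, -2.8, 0], [0, -2.5, -2.8, 0], [0, -2.5, -2.8, 0]]
  ]
}}

```text
clock: 1.7
tool_pos: [0.4235, -0.4595, 0.3302]
orientation: [-49.4, 90.0, 131.2]
force: [-0.2, -0.2, -0.0]
opening: 0.0872
```

>>> {"api": "move_arm", "payload": {
  "commands": [
    [[0, -2.5, -2.8, 0], [0, -2.5, -2.8, 0], [0, -2.5, -2.8, 0], [0, -2.5, -2.8, 0], [0, -2.5, -2.8, 0], [0, 0, 0, 0], [0, 0, 0, 0]]
  ]
}}

```text
clock: 2.4
tool_pos: [0.5617, -0.3334, 0.3297]
orientation: [-19.1, 89.9, 161.6]
force: [-0.5, 0.5, 0.1]
opening: 0.087
```

```bash
python3 - <<'E'
from h import *
np.set_printoptions(precision=4,suppress=True,linewidth=160)
T,o=tool();print(T,o['joint_pos'],o['clock'])
p,d,K,Tc,c=snap('wrist');W=world(d,K,Tc);np.savez('/tmp/w1',p=p,d=d,W=W,K=K,T=Tc)
m=(W[...,2]>.215)&(W[...,2]<.24)
n,l,s,_=cv2.connectedComponentsWithStats(m.astype(np.uint8))
for i in range(1,n):
    if s[i,4]>100:
        v=W[l==i];print(s[i],v.mean(0),v.min(0),v.max(0),cv2.minAreaRect((v[:,:2]*1000).astype(np.float32)))
cv2.imwrite('pics/w1.png',p[:,:,::-1])
# pins from side
p,d,K,Tc,c=snap('side');W=world(d,K,Tc);np.savez('/tmp/s1',p=p,d=d,W=W,K=K,T=Tc)
E
```

```text
[[-0.0014  0.0128 -0.9999  0.5617]
 [ 0.0005 -0.9999 -0.0128 -0.3334]
 [-1.     -0.0005  0.0014  0.3297]
 [ 0.      0.      0.      1.    ]] [-13.6216  16.0716   7.4997  -0.007  -81.5116  14.3547] 2.4
[194 207  18  49 748] [ 0.6183 -0.2962  0.2255] [ 0.6119 -0.3189  0.215 ] [ 0.6265 -0.2701  0.2285] ((619.2406005859375, -294.51446533203125), (14.266692161560059, 48.908817291259766), 0.6516361236572266)
[293 212  17  44 650] [ 0.5202 -0.2947  0.2256] [ 0.5121 -0.3147  0.2152] [ 0.5267 -0.2669  0.2288] ((519.3836059570312, -290.79522705078125), (14.247125625610352, 47.693668365478516), 0.6749587059020996)
```

View pics/w1.png

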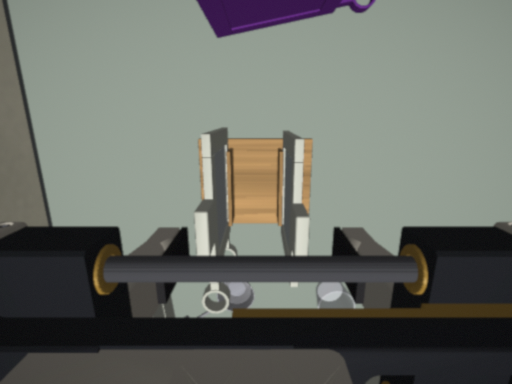

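>>> {"api": "move_arm", "payload": {
  "commands": [
    [[0, -1, -1.4, 0], [0, -1, -1.5, 0], [0, -1, -1.5, 0], [0, -1, -1.35, 0], [0, 0, 0, 0]]
  ]
}}

```text
clock: 3.0
tool_pos: [0.6203, -0.2919, 0.3295]
orientation: [-29.3, 89.9, 151.5]
force: [0.9, 0.7, -0.8]
opening: 0.0871
```

>>> {"api": "move_arm", "payload": {
  "commands": [
    [[2, 0, 0, 0], [2, 0, 0, 0], [2, 0, 0, 0], [2, 0, 0, 0], [2, 0, 0, 0], [0, 0, 0, 0]]
  ]
}}

```text
clock: 3.6
tool_pos: [0.617, -0.2928, 0.2272]
orientation: [-19.8, 89.7, 160.8]
force: [-0.1, -0.4, -0.8]
opening: 0.087
```

```bash
python3 - <<'E'
from h import *
np.set_printoptions(precision=4,suppress=True,linewidth=160)
T,o=tool();print(T,o['clock'])
p,d,K,Tc,c=snap('wrist');W=world(d,K,Tc)
cv2.imwrite('pics/w2.png',p[:,:,::-1])
m=(W[...,2]>.215)&(W[...,2]<.235)&(abs(W[...,0]-.62)<.03)
v=W[m];print(len(v), v.min(0),v.max(0)) if len(v) else 0
z=np.load('/tmp/s1.npz');W=z['W']
for n,lo,hi in(('updisc',.147,.163),('uptip',.166,.2),('lodisc',.028,.043),('lotip',.046,.08)):
    m=(W[...,2]>lo)&(W[...,2]<hi)&(W[...,0]>.46)&(W[...,0]<.51)&(abs(W[...,1]-.206)<.04);v=W[m]
    if len(v):print(n,len(v),v.mean(0),v.min(0),v.max(0))
E
```

```text
[[-0.0052  0.0109 -0.9999  0.617 ]
 [ 0.0018 -0.9999 -0.0109 -0.2928]
 [-1.     -0.0019  0.0051  0.2272]
 [ 0.      0.      0.      1.    ]] 3.6
1290 [ 0.6128 -0.3185  0.215 ] [ 0.6267 -0.2843  0.2286]
updisc 47 [0.4779 0.2014 0.1541] [0.461  0.1874 0.1474] [0.4956 0.2275 0.1618]
uptip 22 [0.4772 0.2051 0.175 ] [0.47   0.1985 0.1678] [0.4853 0.213  0.186 ]
lodisc 10 [0.4902 0.2026 0.034 ] [0.4866 0.1895 0.0291] [0.4964 0.2181 0.0391]
```

>>> {"api": "move_arm", "payload": {
  "commands": [
    [[1, 0, -0.25, 0], [1, 0, 0, 0], [1, 0, 0, 0], [0.9, 0, 0, 0], [0, 0, 0, 0], [0, 0, 0, 0]]
  ]
}}

```text
clock: 4.25
tool_pos: [0.6207, -0.2938, 0.1914]
orientation: [12.6, 90.0, -166.8]
force: [0.6, -0.2, -0.8]
opening: 0.0872
```

>>> {"api": "move_arm", "payload": {
  "commands": [
    [[0, 0, 0, 0], [0, 0, 0, 0], [0, 0, 0, 0], [0, 0, 0, 0], [0, 0, 0, 0], [0, 0, 0, 0], [0, 0, 0, 0], [0, 0, 0, 0]]
  ],
  "jaw": 0.4
}}

```text
clock: 5.05
tool_pos: [0.6208, -0.2937, 0.1916]
orientation: [-117.4, 90.0, 63.2]
force: [0.6, -0.2, -0.4]
opening: 0.0287
```

>>> {"api": "move_arm", "payload": {
  "commands": [
    [[0.2, 0, 0, 0], [0, 0, 0, 0], [0, 0, 0, 0], [0, 0, 0, 0], [0, 0, 0, 0], [0, 0, 0, 0]]
  ]
}}

```text
clock: 5.65
tool_pos: [0.6206, -0.2936, 0.1892]
orientation: [-31.0, 90.0, 149.6]
force: [-0.4, 0.7, -2.8]
opening: 0.0139
```

>>> {"api": "move_arm", "payload": {
  "commands": [
    [[-0.5, 0, 0, 0], [-1, 0, 0, 0], [-1, 0, 0, 0], [-1, 0, 0, 0], [-1, 0, 0, 0], [-1, 0, 0, 0], [-1, 0, 0, 0], [-1, 0, 0, 0]]
  ]
}}

```text
clock: 6.45
tool_pos: [0.6207, -0.2937, 0.2655]
orientation: [170.7, 90.0, -8.6]
force: [0.1, 0.2, -3.0]
opening: 0.0141
```

>>> {"api": "move_arm", "payload": {
  "commands": [
    [[-1, 0, 0, 0], [-1, 0, 0, 0], [-1, 0, 0, 0], [-0.5, 0, 0, 0], [0, 0, 0, 0]]
  ]
}}

```text
clock: 6.95
tool_pos: [0.6211, -0.2938, 0.3006]
orientation: [162.3, 89.9, -17.1]
force: [-0.3, -0.1, -2.9]
opening: 0.0139
```

```bash
cat > k.py <<'E'
from h import *
np.set_printoptions(precision=4,suppress=True,linewidth=160)
def door(save=None):
    """door pose from top camera, near TCP; returns leaf line, knuckle etc."""
    T,o=tool();print('TCP',T[:3,3],'z',T[:3,2],o['clock'],o['force'],o['opening'])
    p,d,K,Tc,c=snap('top');W=world(d,K,Tc)
    if save: cv2.imwrite(f'pics/{save}.png',p[:,:,::-1]); np.savez('/tmp/'+save,p=p,d=d,W=W,K=K,T=Tc)
    return T,p,W
E
python3 - <<'E'
from k import *
T,p,W=door('t2')
t=T[:3,3]
k0=t+[0,.118,0]
m=(abs(W[...,0]-k0[0])<.035)&(abs(W[...,1]-k0[1]-.003)<.027)&(W[...,2]>.05)
v=W[m];print(np.histogram(v[:,2],np.arange(.05,.35,.02)));
for lo,hi in((.21,.3),(.09,.2)):
    s=v[(v[:,2]>lo)&(v[:,2]<hi)]
    print(len(s),np.median(s[:,2]),s.min(0),s.max(0))
E
python3 -c "
import cv2;i=cv2.imread('pics/t2.png');cv2.imwrite('pics/t2c.png',cv2.resize(i[120:260,60:350],None,fx=2.7,fy=2.7))"
```

```text
TCP [ 0.6211 -0.2938  0.3006] z [-0.9999 -0.011  -0.0014] 6.95 [-0.3139 -0.1131 -2.9437] 0.01394460112116853
(array([  0,   0,   0,   0,   5,  83,   0,   0,   0,   0,  12, 131,   0,   0]), array([0.05, 0.07, 0.09, 0.11, 0.13, 0.15, 0.17, 0.19, 0.21, 0.23, 0.25, 0.27, 0.29, 0.31, 0.33]))
143 0.28255630800183096 [ 0.6025 -0.199   0.2636] [ 0.6366 -0.1569  0.2873]
88 0.1628263225244131 [ 0.6028 -0.1998  0.1435] [ 0.6361 -0.1574  0.1671]
```

View pics/t2c.png

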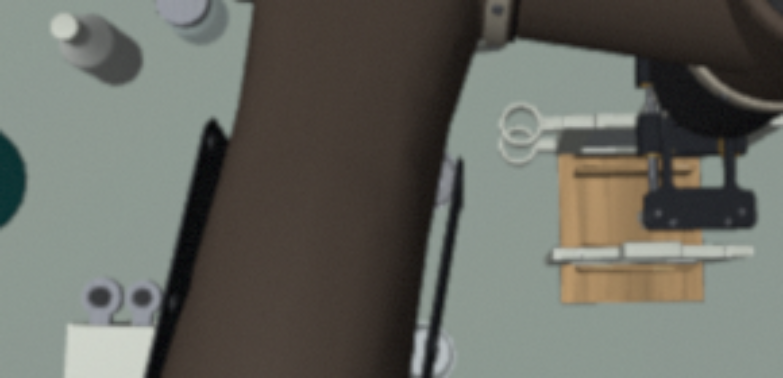

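>>> {"api": "move_arm", "payload": {
  "commands": [
    [[0, -1, 0, 0], [0, -2, 0, 0], [0, -2.5, 0, 0], [0, -2.5, 0, 0], [0, -2.5, 0, 0], [0, -2.5, 0, 0], [0, -2.5, 0, 0], [0, -2.5, 0, 0]]
  ]
}}

```text
clock: 7.8
tool_pos: [0.6182, -0.1121, 0.299]
orientation: [-10.9, 89.9, 169.8]
force: [0.3, 0.3, -3.5]
opening: 0.0138
```

>>> {"api": "move_arm", "payload": {
  "commands": [
    [[0, -2.5, 0, 0], [0, -2.5, 0, 0], [0, -2.5, 0, 0], [0, -2.5, 0, 0], [0, -2.5, 0, 0], [0, -2.5, 0, 0], [0, -2.5, 0, 0], [0, -2, 0, 0]]
  ]
}}

```text
clock: 8.6
tool_pos: [0.6159, 0.0831, 0.299]
orientation: [-4.6, 90.0, 176.0]
force: [0.6, -1.0, -3.6]
opening: 0.014
```

>>> {"api": "move_arm", "payload": {
  "commands": [
    [[0, -1, 0, 0], [-0.1, 0, 0, 0], [0, 0, 0, 0], [0, 0, 0, 0]]
  ]
}}

```text
clock: 9.0
tool_pos: [0.6164, 0.0906, 0.3006]
orientation: [63.9, 90.0, -115.5]
force: [0.3, 0.2, -2.6]
opening: 0.0143
```

```bash
cat >> k.py <<'E'
def rel(save):
    T,p,W=door(save); t=T[:3,3]; k0=t+[-.002,.1185,-.158]
    print('knuckle pred',k0)
    m=(abs(W[...,0]-k0[0])<.035)&(W[...,1]>k0[1]-.012)&(W[...,1]<k0[1]+.03)
    for n,z in(('upK',k0[2]+.14),('loK',k0[2]+.02)):
        s=W[m&(abs(W[...,2]-z)<.012)]
        if len(s)>20: print(n,len(s),'c',(s[:,0].min()+s[:,0].max())/2,s[:,1].max()-.018,s[:,1].max()-s[:,1].min(),np.median(s[:,2]))
    m=(abs(W[...,0]-.482)<.024)&(abs(W[...,1]-.2065)<.03)&(W[...,0]>.458)
    for n,z in(('upD',.155),('loD',.035)):
        s=W[m&(abs(W[...,2]-z)<.008)]
        if len(s)>20: print(n,len(s),'c',s[:,0].max()-.018,s[:,1].max()-.018,s.min(0),s.max(0))
    return T,p,W
E
python3 - <<'E'
from k import *
T,p,W=rel('t3')
i=p[150:300,60:270,::-1];cv2.imwrite('pics/t3c.png',cv2.resize(i,None,fx=3.5,fy=3.5))
z=np.load('/tmp/top.npz');W=world(z['d'],z['K'],z['T'])
m=(abs(W[...,0]-.482)<.024)&(abs(W[...,1]-.2065)<.03)&(W[...,0]>.458)
for q in(.155,.035):
    s=W[m&(abs(W[...,2]-q)<.008)];print(s[:,0].max()-.018,s[:,1].max()-.018,s[:,1].min()+.018)
z=np.load('/tmp/t2.npz');W=z['W'];m=(abs(W[...,0]-.482)<.024)&(abs(W[...,1]-.2065)<.03)&(W[...,0]>.458)
for q in(.155,.035):
    s=W[m&(abs(W[...,2]-q)<.008)];print(s[:,0].max()-.018,s[:,1].max()-.018,s[:,1].min()+.018)
E
```

```text
TCP [0.6164 0.0906 0.3006] z [-0.9999 -0.0104  0.0001] 9.0 [ 0.2959  0.1821 -2.6346] 0.014321071386195684
knuckle pred [0.6144 0.2091 0.1426]
upK 59 c 0.6080225039834444 0.20901091716336365 0.02930928870153454 0.2821553372701978
loK 37 c 0.60862132006459 0.20995364108100137 0.024336712049059572 0.1620234867674526
upD 157 c 0.4804695089463342 0.2096243130441999 [0.4589 0.1907 0.1471] [0.4985 0.2276 0.1623]
loD 121 c 0.4803312174289281 0.20766432729709136 [0.4597 0.1895 0.0273] [0.4983 0.2257 0.0428]
0.4803587606600839 0.20897915684234133 0.20781233283719816
0.48031322249966674 0.20862057649707075 0.20838917892283257
0.4804411736366395 0.20834728853203008 0.20834968891628705
0.4803933363089199 0.20846393598673388 0.20857838412865018
```

View pics/t3c.png

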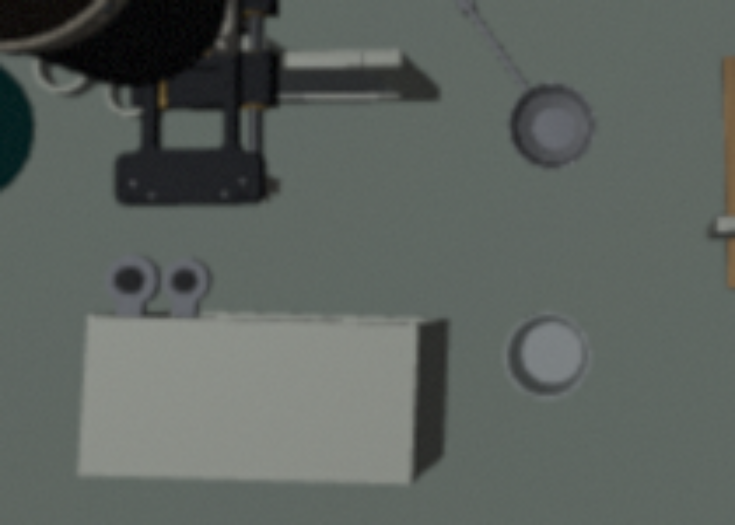

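>>> {"api": "move_arm", "payload": {
  "commands": [
    [[1, 0, 0.5, 0], [1, 0, 1, 0], [1, 0, 1, 0], [1, 0, 1, 0], [0.75, 0, 1, 0], [0, 0, 0.5, 0], [0, 0, 0, 0]]
  ]
}}

```text
clock: 9.75
tool_pos: [0.566, 0.0903, 0.2532]
orientation: [163.3, 90.0, -16.1]
force: [1.2, 0.0, -2.2]
opening: 0.0137
```

```bash
python3 - <<'E'
from k import *
T,p,W=rel('t4')
p,d,K,Tc,c=snap('side');W=world(d,K,Tc);np.savez('/tmp/s4',p=p,d=d,W=W,K=K,T=Tc)
cv2.imwrite('pics/s4c.png',cv2.resize(p[100:260,130:340,::-1],None,fx=3.5,fy=3.5))
E
```

```text
TCP [0.566  0.0903 0.2532] z [-0.9999 -0.0109 -0.0001] 9.75 [ 1.2207  0.034  -2.1583] 0.013716980497201967
knuckle pred [0.564  0.2088 0.0952]
upD 117 c 0.48037532549936957 0.20827332294428288 [0.4588 0.1974 0.1472] [0.4984 0.2263 0.163 ]
loD 32 c 0.4499849617002796 0.20072741581208728 [0.4596 0.1991 0.027 ] [0.468  0.2187 0.0376]
```

View pics/s4c.png

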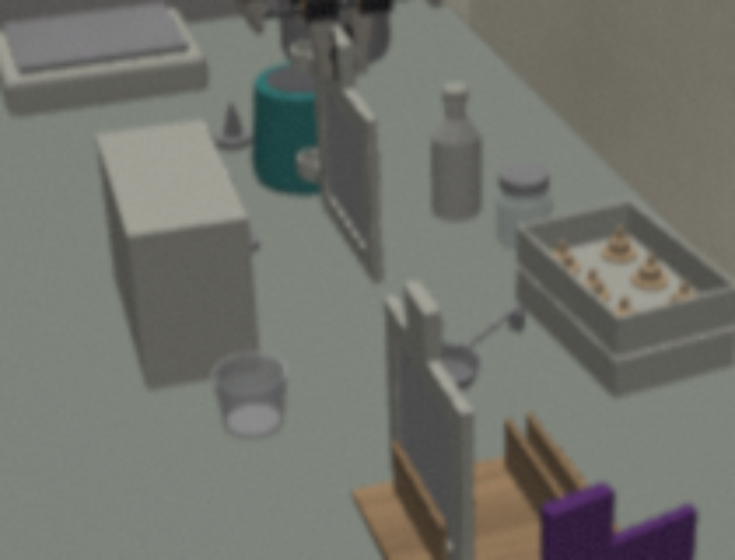

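>>> {"api": "move_arm", "payload": {
  "commands": [
    [[0, -0.05, 1, 0], [0, 0, 1.2, 0], [0, 0, 1.2, 0], [0, 0, 1.2, 0], [0, 0, 1.2, 0], [0, 0, 1.2, 0], [0, 0, 0.8, 0], [0, 0, 0.5, 0]]
  ]
}}

```text
clock: 10.65
tool_pos: [0.4827, 0.0904, 0.2534]
orientation: [-149.0, 90.0, 31.6]
force: [-0.4, -0.7, -3.4]
opening: 0.0141
```

>>> {"api": "move_arm", "payload": {
  "commands": [
    [[0, 0, 0, 0], [0, 0, 0, 0]]
  ]
}}

```text
clock: 10.85
tool_pos: [0.4838, 0.0905, 0.2532]
orientation: [-165.9, 90.0, 14.8]
force: [0.2, 0.8, -2.9]
opening: 0.0139
```

```bash
python3 - <<'E'
from k import *
T,p,W=rel('t5')
z=T[:3,3]
p,d,K,Tc,c=snap('side');W=world(d,K,Tc);np.savez('/tmp/s5',p=p,d=d,W=W,K=K,T=Tc)
cv2.imwrite('pics/s5c.png',cv2.resize(p[95:185,140:260,::-1],None,fx=6,fy=6,interpolation=cv2.INTER_CUBIC))
def px(P):
    q=np.linalg.inv(Tc)@np.r_[P,1];return K[0,0]*q[0]/-q[2]+K[0,2],K[1,2]-K[1,1]*q[1]/-q[2]
for P in([.482,.2085,.19],[.482,.2085,.155],[z[0]-.002,z[1]+.1185,z[2]-.158+.14]):print((np.array(px(np.array(P)))-[140,95])*6)
E
```

```text
TCP [0.4838 0.0905 0.2532] z [-0.9999 -0.0113 -0.0005] 10.85 [ 0.1906  0.8096 -2.8733] 0.013915459585964626
knuckle pred [0.4818 0.209  0.0952]
[338.8667 204.8251]
[343.456  259.3874]
[332.2554 132.3877]
```

View pics/s5c.png

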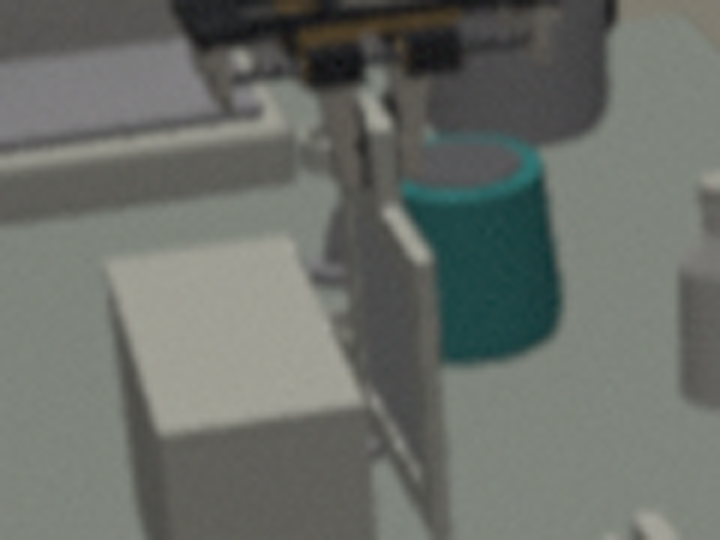

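>>> {"api": "move_arm", "payload": {
  "commands": [
    [[0.4, 0, 0, 0], [0.5, 0, 0, 0], [0.5, 0, 0, 0], [0.5, 0, 0, 0], [0.5, 0, 0, 0], [0.4, 0, 0, 0], [0.3, 0, 0, 0], [0, 0, 0, 0]]
  ]
}}

```text
clock: 11.75
tool_pos: [0.4833, 0.0902, 0.2216]
orientation: [27.8, 90.0, -151.6]
force: [0.9, -0.3, -2.7]
opening: 0.0136
```

>>> {"api": "move_arm", "payload": {
  "commands": [
    [[0.3, 0, 0, 0], [0.3, 0, 0, 0], [0.3, 0, 0, 0], [0.3, 0, 0, 0], [0.3, 0, 0, 0], [0, 0, 0, 0]]
  ]
}}

```text
clock: 12.35
tool_pos: [0.4832, 0.0902, 0.2065]
orientation: [24.2, 89.9, -155.2]
force: [-0.3, 0.4, -2.1]
opening: 0.014
```

>>> {"api": "move_arm", "payload": {
  "commands": [
    [[0.3, 0, 0, 0], [0.3, 0, 0, 0], [0.3, 0, 0, 0], [0.2, 0, 0, 0], [0.1, 0, 0, 0], [0, 0, 0, 0]]
  ]
}}

```text
clock: 12.95
tool_pos: [0.4835, 0.0903, 0.1949]
orientation: [32.0, 90.0, -147.3]
force: [-0.5, -0.5, -3.4]
opening: 0.0136
```

>>> {"api": "move_arm", "payload": {
  "commands": [
    [[0.1, 0, 0, 0], [0.1, 0, 0, 0], [0, 0, 0, 0]]
  ]
}}

```text
clock: 13.25
tool_pos: [0.4834, 0.0903, 0.1929]
orientation: [7.6, 90.0, -171.8]
force: [0.6, 0.5, -3.3]
opening: 0.0141
```

>>> {"api": "move_arm", "payload": {
  "commands": [
    [[0.1, 0, 0, 0], [0.05, 0, 0, 0], [0, 0, 0, 0]]
  ]
}}

```text
clock: 13.55
tool_pos: [0.4837, 0.0903, 0.1919]
orientation: [-178.1, 90.0, 2.6]
force: [0.3, -1.6, 0.8]
opening: 0.0139
```

>>> {"api": "move_arm", "payload": {
  "commands": [
    [[0.1, 0, 0, 0], [0, 0, 0, 0]]
  ]
}}

```text
clock: 13.75
tool_pos: [0.484, 0.0901, 0.1915]
orientation: [166.6, 89.9, -12.8]
force: [-2.3, -2.4, 4.8]
opening: 0.0139
```

>>> {"api": "move_arm", "payload": {
  "commands": [
    [[-0.05, 0, 0, 0], [0, 0, 0, 0], [0, 0, 0, 0], [0, 0, 0, 0], [0, 0, 0, 0], [0, 0, 0, 0], [0, 0, 0, 0], [0, 0, 0, 0]]
  ],
  "jaw": 6
}}

```text
clock: 14.55
tool_pos: [0.4835, 0.0903, 0.191]
orientation: [21.6, 90.0, -157.8]
force: [0.8, -0.4, 0.7]
opening: 0.0594
```

>>> {"api": "move_arm", "payload": {
  "commands": [
    [[-0.5, 0, 0, 0], [-1, 0, 0, 0], [-1.5, 0, 0, 0], [-2, 0, 0, 0], [-2, 0, 0, 0], [-2, 0, 0, 0], [-2, 0, 0, 0], [-2, 0, 0, 0]]
  ]
}}

```text
clock: 15.35
tool_pos: [0.4835, 0.0903, 0.323]
orientation: [-154.5, 89.9, 26.1]
force: [0.4, 0.8, 0.1]
opening: 0.0599
```

>>> {"api": "move_arm", "payload": {
  "commands": [
    [[0, 2, 0, 0], [0, 3, 0, 0], [0, 3, 0, 0], [0, 3, 0, 0], [0, 3, 0, 0], [0, 3, 0, 0], [0, 3, 0, 0], [0, 3, 0, 0]]
  ]
}}

```text
clock: 16.15
tool_pos: [0.4859, -0.1409, 0.3222]
orientation: [177.2, 89.9, -2.1]
force: [0.6, 0.8, -0.6]
opening: 0.06
```

>>> {"api": "move_arm", "payload": {
  "commands": [
    [[0, 3, 0, 0], [0, 3, 0, 0], [0, 3, 0, 0], [0, 2, 0, 0], [0, 0, 0, 0], [0, 0, 0, 0]]
  ]
}}

```text
clock: 16.75
tool_pos: [0.4871, -0.2499, 0.3215]
orientation: [-176.4, 90.0, 4.1]
force: [-1.3, 0.1, 0.3]
opening: 0.06
```

```bash
python3 - <<'E'
from k import *
T,p,W=door('t6')
m=(abs(W[...,0]-.4818)<.04)&(W[...,1]>-.03)&(W[...,1]<.25)
for n,lo,hi in(('tab',.213,.24),('leaftop',.176,.19),('upknuckle top',.165,.185)):
    s=W[m&(W[...,2]>lo)&(W[...,2]<hi)]
    if n[0]=='u': s=s[s[:,1]>.185]
    elif n[0]=='l': s=s[s[:,1]<.17]
    print(n,len(s),np.median(s[:,2]),s.min(0),s.max(0),(s.min(0)+s.max(0))/2)
    if n[0]=='l':print(np.degrees(np.polyfit(s[:,1],s[:,0],1)[0]))
a=p[150:300,60:350,::-1]
p,d,K,Tc,c=snap('side')
a=cv2.resize(a,None,fx=2,fy=2);b=cv2.resize(p[90:260,130:420,::-1],None,fx=2,fy=2)
cv2.imwrite('pics/f.png',np.vstack([a,b[:290]]))
E
```

```text
TCP [ 0.4871 -0.2499  0.3215] z [-1.     -0.0097 -0.0003] 16.75 [-1.3182  0.1474  0.2899] 0.059974064762360654
  return _methods._mean(a, axis=axis, dtype=dtype,
  ret = ret.dtype.type(ret / rcount)
Traceback (most recent call last):
ValueError: zero-size array to reduction operation minimum which has no identity
```

```bash
python3 - <<'E'
from k import *
p=np.load('/tmp/t6.npz')['p'];a=p[120:340,40:350,::-1]
q,d,K,Tc,c=snap('side')
a=cv2.resize(a,None,fx=1.3,fy=1.3);b=cv2.resize(q[90:260,130:280,::-1],(403,456))
b=b[:290]
cv2.imwrite('pics/f.png',np.vstack([a,b]))
E
```

```text
(no output)
```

View pics/f.png

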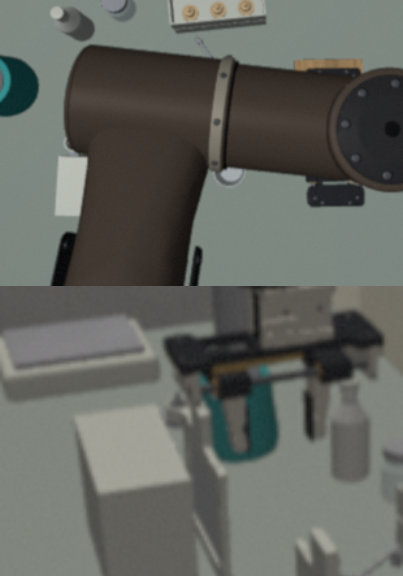

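>>> {"api": "move_arm", "payload": {
  "commands": [
    [[-0.5, 2.5, 0, 0], [0, 3, 0.5, 0], [0, 3, 1, 0], [0, 3, 1, 0], [0, 3, 1, 0], [0, 3, 1, 0], [0, 3, 1, 0], [0, 3, 1, 0]]
  ]
}}

```text
clock: 17.65
tool_pos: [0.4251, -0.4855, 0.3266]
orientation: [150.5, 90.0, -28.8]
force: [0.1, 1.3, 0.0]
opening: 0.0602
```

>>> {"api": "move_arm", "payload": {
  "commands": [
    [[0, 3, 1, 0], [0, 2, 1, 0], [0, 2, 1, 0], [0, 2, 1, 0], [0, 0, 0, 0]]
  ]
}}

```text
clock: 18.15
tool_pos: [0.3853, -0.5768, 0.3257]
orientation: [-16.2, 90.0, 164.4]
force: [-0.6, -0.0, -0.2]
opening: 0.0602
```

```bash
python3 - <<'E'
from k import *
T,p,W=door('t7')
q,d,K,Tc,c=snap('side')
a=cv2.resize(p[120:340,40:350,::-1],None,fx=1.3,fy=1.3);b=cv2.resize(q[90:260,130:280,::-1],(403,456))[:310]
cv2.imwrite('pics/f2.png',np.vstack([a,b]))
m=(abs(W[...,0]-.4818)<.04)&(W[...,1]>-.03)&(W[...,1]<.25)
for n,lo,hi in(('tab',.213,.24),('leaftop',.176,.195),('upknuckle top',.165,.182)):
    s=W[m&(W[...,2]>lo)&(W[...,2]<hi)]
    if n[0]=='u': s=s[s[:,1]>.185]
    elif n[0]=='l': s=s[s[:,1]<.17]
    if len(s)<5: print(n,len(s));continue
    print(n,len(s),np.median(s[:,2]),s.min(0),s.max(0),(s.min(0)+s.max(0))/2)
    if n[0]=='l':print(np.degrees(np.polyfit(s[:,1],s[:,0],1)[0]))
E
```

```text
TCP [ 0.3853 -0.5768  0.3257] z [-0.9999 -0.0101  0.0008] 18.15 [-0.5576 -0.0411 -0.1503] 0.06018280197866339
tab 139 0.22224953340289533 [0.4778 0.0576 0.2139] [0.4917 0.1075 0.2264] [0.4847 0.0826 0.2201]
leaftop 109 0.1817644570588416 [0.4779 0.0201 0.1761] [0.4899 0.1678 0.1943] [0.4839 0.094  0.1852]
-0.1776457768010809
upknuckle top 187 0.1718696343324304 [0.4421 0.1854 0.165 ] [0.5003 0.2334 0.1817] [0.4712 0.2094 0.1734]
```

View pics/f2.png

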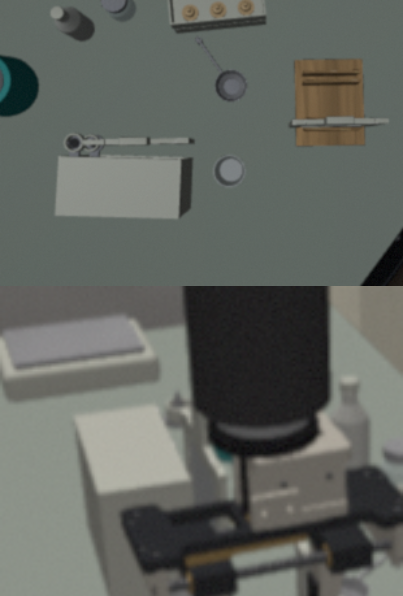

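```bash
python3 - <<'E'
from k import *
z=np.load('/tmp/t7.npz');W=z['W'];p=z['p']
m=(W[...,0]>.46)&(W[...,0]<.505)
for y in np.arange(-.03,.24,.01):
    s=W[m&(abs(W[...,1]-y)<.005)&(W[...,2]>.02)]
    if len(s): print(round(y,3),len(s),'zmax',np.round(np.sort(s[:,2])[::-1][:len(s)//2+1:4],3))
s=W[(W[...,0]>.462)&(W[...,0]<.506)&(W[...,1]>.183)&(W[...,1]<.235)]
for lo,hi in((.18,.2),(.166,.18),(.06,.08),(.046,.06),(.02,.046)):
    q=s[(s[:,2]>lo)&(s[:,2]<hi)]
    if len(q):print(lo,hi,len(q),q.min(0),q.max(0),q.mean(0))
cv2.imwrite('pics/f3.png',cv2.resize(p[212:250,80:190,::-1],None,fx=7,fy=7,interpolation=cv2.INTER_CUBIC))
E
```

```text
-0.01 19 zmax [0.174 0.171 0.17 ]
0.0 20 zmax [0.174 0.172 0.17 ]
0.01 16 zmax [0.174 0.173 0.172]
0.02 20 zmax [0.177 0.175 0.174]
0.03 24 zmax [0.176 0.175 0.175 0.175]
0.04 20 zmax [0.178 0.175 0.175]
0.05 26 zmax [0.178 0.177 0.176 0.175]
0.06 47 zmax [0.224 0.222 0.221 0.22  0.219 0.214]
0.07 34 zmax [0.226 0.224 0.222 0.222 0.221]
0.08 29 zmax [0.226 0.224 0.223 0.222]
0.09 25 zmax [0.226 0.224 0.223 0.223]
0.1 29 zmax [0.226 0.225 0.224 0.224]
0.11 6 zmax [0.224]
0.12 10 zmax [0.185 0.181]
0.13 16 zmax [0.183 0.181 0.18 ]
0.14 18 zmax [0.185 0.182 0.181]
0.15 16 zmax [0.186 0.184 0.183]
0.16 22 zmax [0.188 0.184 0.182]
0.17 22 zmax [0.185 0.183 0.174]
0.18 24 zmax [0.176 0.175 0.174 0.173]
0.19 43 zmax [0.177 0.176 0.175 0.174 0.174 0.173]
0.2 124 zmax [0.187 0.18  0.177 0.176 0.175 0.174 0.173 0.171 0.167 0.166 0.165 0.163 0.159 0.158 0.156 0.155]
0.21 92 zmax [0.19  0.186 0.182 0.179 0.178 0.177 0.175 0.174 0.172 0.168 0.166 0.162]
0.22 67 zmax [0.179 0.177 0.176 0.176 0.175 0.171 0.164 0.155 0.06 ]
0.23 1 zmax [0.035]
0.18 0.2 16 [0.4785 0.2022 0.18  ] [0.4857 0.2121 0.1899] [0.4821 0.2068 0.1843]
0.166 0.18 117 [0.4664 0.1834 0.166 ] [0.5003 0.2207 0.1796] [0.4826 0.203  0.1739]
0.06 0.08 1 [0.4682 0.218  0.0602] [0.4682 0.218  0.0602] [0.4682 0.218  0.0602]
0.046 0.06 48 [0.468  0.1946 0.0473] [0.5007 0.2239 0.0596] [0.4827 0.2084 0.0546]
0.02 0.046 68 [0.4623 0.1927 0.0245] [0.4983 0.2265 0.0449] [0.4774 0.2076 0.0355]
```

View pics/f3.png

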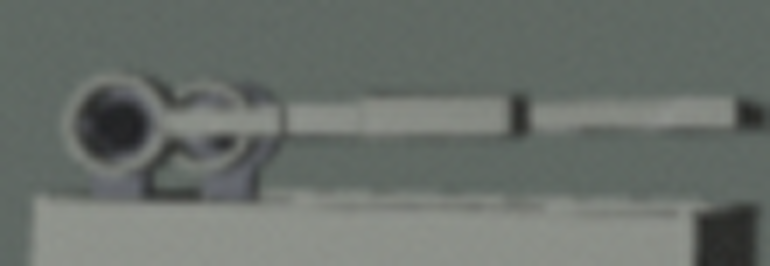

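```bash
python3 -c "
from h import *
print(close_job())"
```

```text
the job is handed in; nothing more can be done
None
```

The white door with the two knuckles is back on the cabinet, and I handed the job in at about 18 s of the 51 s allowed. I lifted it clear of the rack, brought it in from the front about 60 mm above the pins, and lowered it onto both until the wrist force showed it was seated. Only then did I let go and move the arm away.

**Last checks (top camera):**
- **Knuckles:** both are around their pins. Their tops are at about 0.175 m and 0.055 m, which is where a fully lowered door should be.
- **Door position:** the leaf lies across the open front, about 2° ajar.
- **Panel and look-alike:** the plain panel is still standing in its slot, and I did not touch the purple door.
- **Forces:** the wrist force readings I saw stayed under about 6 N.

**One disagreement:** after release, the door's free end sagged about 2–3°. The grip tab's top reads about 0.223 m instead of 0.229 m. I took this as the 4 mm play in the hinges, since both knuckles are still fully seated. The side camera's view of the hinge was blocked, so this rests on the top camera alone.

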